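# Size a busbar spacer in the step gauge and file it

### The arm

A 6-joint arm with a two-finger parallel gripper is mounted at the origin on the work surface. World frame = base frame: x ahead of the robot, y to its left, z up, the work surface at z = 0. Lengths are in m, angles in rad, forces in N, time in s.
With the tool pointing down it reaches from about 0.35 to 0.975 m from the base axis. Payload 7.1 kg.
Tool frame: the origin (TCP) lies midway between the tips of the shut fingers; the grasp point (between the pads) lies 19 mm behind it; z points along the fingers, x is the direction in which the jaws open and shut, and the axes are right-handed (so a half turn about z gives the same grasp; the last joint's range is limited). The gripper opens to 88 mm and grips with 3 to 60 N. Pads are 20 mm wide; open, the fingers measure 115 mm over their backs; the gripper's body (75 mm by 178 mm) begins 61 mm behind the grasp point.
Start: joints at [1.275, 0.423, 1.63, -0, 1.089, -0.019], TCP at [0.171, 0.601, 0.223] pointing down, gripper open.
Joint ranges: [-3, 3], [-0.9, 2.11], [0.09, 2.58], [-1.31, 4.45], [0.11, 2.69], [-2.54, 2.54]. Speed limits (rad/s): [2.39, 2.39, 3.01, 3.14, 3.14, 3.14].

### API

Orientations are given as a unit quaternion [w, x, y, z].
In Python, from station import move_pose, movel, movej, command_gripper, wait, inverse_kinematics, read_camera, camera_info, MotionError, job_done, get_time, get_joint_pos, get_qvel, get_effort, get_tcp_pos, get_ee_rot, get_ft_force, get_ft_torque, get_grip_width gives the robot as it stands. Calls block until the motion is done:
- move_pose(position, orientation): joint-space move of the TCP to a pose.
- movel(position, frame=None, v=0.15, until_force=None): straight line of the TCP; frame=None keeps the orientation; v is the mean speed in m/s. With until_force (N) it stops when the force on the tool has changed by that much, and returns True; else False.
- movej(angles): joint-space move.
- command_gripper(opening): opening from 0.0 (shut) to 1.0 (fully open); the grip force is fixed at half the most; returns when the fingers have stopped.
- wait(seconds).
- inverse_kinematics(position, orientation): joint angles nearest the present ones, or None.
- read_camera(name): name is "scene" or "top" or "wrist"; returns the picture (384x512x3 uint8, red, green, blue); there is no depth.
- camera_info(name): a dict with "intrinsics" (3x3 intrinsics, pixels), "T" (4x4, takes a point from camera to world coordinates); the wrist camera has in their place "tool_from_camera" (4x4, takes a point from camera to tool coordinates, whose origin is the TCP and whose axes are the tool frame's). Camera axes: x right, y up, looking along -z (the intrinsics and any distortion apply to the point x, -y, -z); pixel columns grow to the right and rows downward; lengths in m; the calibration is good to about 2 mm. A picture is of the moment at which its call begins: read the wrist's pose just before it. camera_info takes no time and is no camera call.
A pose or a line that the arm cannot do raises MotionError and nothing moves.
- job_done(): hands the job in, once; it reports no verdict.
Readings, each from a call of its own:
- get_time(): time.
- get_joint_pos(): joint angles.
- get_qvel(): joint speeds.
- get_effort(): joint torques, N m.
- get_tcp_pos(): TCP position.
- get_ee_rot(): TCP orientation.
- get_ft_force(): force on the tool from outside, world axes, zero at the start.
- get_ft_torque(): the same for the moment, N m.
- get_grip_width(): opening from 0.0 (shut) to 1.0 (fully open).
Only numpy, scipy, OpenCV 4.12 (cv2) and the standard library are available. Lean on these libraries where they do the work, as an engineer would, in place of code of your own. Each camera call takes 0.05 s, during which the arm holds its last target.

### The job

Take the spacer from the place of the incoming rack that has the small block at its end of the board, the end nearest the robot, leaving the other two standing there, and try it in the slots of the step gauge, from the narrowest upward, until it enters; stand it fully home in that slot and let go of it. Then take it again by its two narrow edges and lower it upright into the stock rack's bay of the same rank (narrowest slot, narrowest bay), centred between the partitions, not letting go before it stands on the bay's floor. Do not disturb the relay, the screwdriver or the phone.

Things in the scene. Friction and masses are not known exactly. Their poses are not given: they have to be found in the camera images.
- spacer_a: a loose grey busbar spacer, 40 to 150 g: an upright plate 56 mm wide (its y), 60 mm tall (z), broad faces looking along its x. One of three of the same outline, 12, 17 and 22 mm thick, one of each; which name has which thickness is not told. Starts upright in one of the incoming rack's places. Origin: centre of its underside
- spacer_b: a loose grey busbar spacer, 40 to 150 g: an upright plate 56 mm wide (its y), 60 mm tall (z), broad faces looking along its x. One of three of the same outline, 12, 17 and 22 mm thick, one of each; which name has which thickness is not told. Starts upright in one of the incoming rack's places. Origin: centre of its underside
- spacer_c: a loose grey busbar spacer, 40 to 150 g: an upright plate 56 mm wide (its y), 60 mm tall (z), broad faces looking along its x. One of three of the same outline, 12, 17 and 22 mm thick, one of each; which name has which thickness is not told. Starts upright in one of the incoming rack's places. Origin: centre of its underside
- incoming: fixed plywood rack: board 200 (x) by 84 by 8 mm with three places 72 mm apart along x. At both narrow edges of each spacer a post as tall as it (top at 68 mm, inner face 32 mm from the middle line): a spacer here can only be pinched across its broad faces. A small block, 20 by 36 by 24 mm, at the board's -x end marks the first place. Origin: centre of underside; yaw within 0.45 rad
- place1 (a point): first place of the incoming rack, next to the end block, on the board's top (8 mm above the table). The spacer that starts here is the one to size
- place2 (a point): middle place of the incoming rack, on the board's top
- place3 (a point): last place of the incoming rack, on the board's top
- gauge: fixed gauge: dark base 150 (x) by 60 by 12 mm, four aluminium ribs up to 30 mm; between them three slots 42 mm apart, along y, 44 mm long, 18 mm deep, open above and at the ends, mouths rounded 1.5 mm. Widths from -x to +x 13.6, 18.6, 23.6 mm: 1.6 mm play for the spacer of that size, whose upper 42 mm stands out; a thicker one rests on the ribs. Origin: centre of underside; yaw within 0.45 rad
- step1 (a point): centre of the narrowest slot (13.6 mm) at the height of its mouth, 30 mm above the table, 18 mm above the slot's floor; x across the slot, y along it
- step2 (a point): the same for the middle slot (18.6 mm)
- step3 (a point): the same for the widest slot (23.6 mm)
- stock: fixed rack: dark base 116 (x) by 76 by 8 mm, four grey upright partitions 6 mm thick, 36 mm long (y), top at 67 mm. Between them three bays, open at the y ends, 19, 24, 29 mm wide from -x to +x: 7 mm play for the spacer of that rank, its broad faces to the partitions, its narrow edges standing 10 mm out at either end. Origin: centre of underside; yaw within 0.45 rad
- bay1 (a point): centre of the narrowest bay's floor (8 mm above the table), for the thinnest spacer; x across the bay, y along it
- bay2 (a point): the same for the middle bay
- bay3 (a point): the same for the widest bay, for the thickest spacer
- relay: Bystander: leave it where it is. A black relay 62 by 36 mm, 68 mm tall with its clear top. Origin: centre of the underside
- screwdriver: Bystander: leave it where it is. A screwdriver 190 mm long, lying along its x. Origin: under its middle
- phone: Bystander: leave it where it is. A flat black phone 150 by 73 by 9 mm. Origin: centre of the underside

How it is judged:
By the outcome, as a careful person would: the job done as asked, in the order asked, and still so for the second after the job is handed in, with the robot touching nothing.
It also fails if it takes over 58 s, if anything falls off the work surface, if the arm or the gripper's body presses on something with over 40 N, if the wrist force passes 120 N, or if a joint passes its speed limit or range.

## Working session

There is one attempt and no reset: what is moved stays moved. The work goes in short steps, each a Python script; the robot and the scene stay as the last script left them, time stands still between calls to the robot, and variables do not carry over. Pictures are saved under pics/ and viewed, and the job is handed in when it is done.

```bash
ls; mkdir -p pics; python3 - <<'E'
from station import *
import cv2,numpy as np
np.set_printoptions(precision=4,suppress=True)
for n in ("scene","top","wrist"):
    im=read_camera(n); cv2.imwrite(f"pics/{n}0.png",im[:,:,::-1]); print(n,camera_info(n))
print(get_time(),get_tcp_pos(),get_ee_rot(),get_grip_width())
E
```

```text
pics
scene {'intrinsics': array([[494.7378,   0.    , 248.9113],
       [  0.    , 494.7378, 192.8505],
       [  0.    ,   0.    ,   1.    ]]), 'T': array([[-0.4404, -0.5974,  0.6701,  1.2882],
       [ 0.8978, -0.2911,  0.3305,  0.3741],
       [-0.0024,  0.7472,  0.6646,  0.7725],
       [ 0.    ,  0.    ,  0.    ,  1.    ]])}
top {'intrinsics': array([[407.2932,   0.    , 251.8931],
       [  0.    , 407.2932, 194.0188],
       [  0.    ,   0.    ,   1.    ]]), 'T': array([[-0.0132,  0.9822, -0.1875,  0.3627],
       [-0.9998, -0.0099,  0.0185,  0.0104],
       [ 0.0163,  0.1877,  0.9821,  1.0457],
       [ 0.    ,  0.    ,  0.    ,  1.    ]])}
wrist {'intrinsics': array([[293.0279,   0.    , 254.9593],
       [  0.    , 293.0279, 192.2398],
       [  0.    ,   0.    ,   1.    ]]), 'tool_from_camera': array([[ 1.    ,  0.0001,  0.0001,  0.0004],
       [ 0.0002, -0.9553, -0.2957, -0.0818],
       [ 0.    ,  0.2957, -0.9553, -0.1613],
       [ 0.    ,  0.    ,  0.    ,  1.    ]])}
0.15 [0.1706 0.6008 0.2221] [ 0.0003  0.7979  0.6028 -0.0005] 1.0017781145535756
```

View pics/scene0.png

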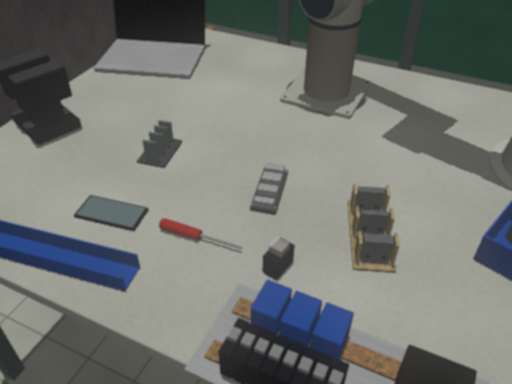

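View pics/top0.png

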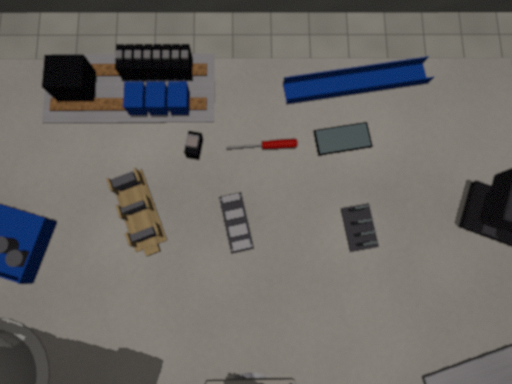

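View pics/wrist0.png

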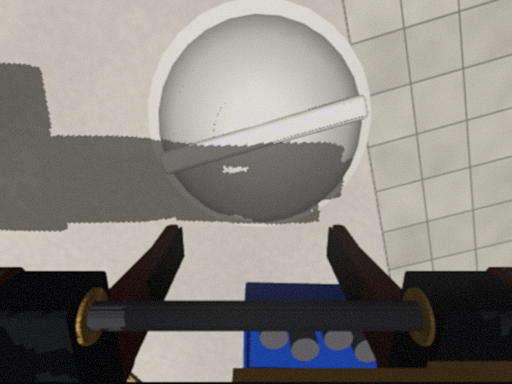

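The top view shows the incoming rack at about (135,210) with its end block at (150,248), the gauge at (236,222), the stock rack at (360,227), the relay at (193,144), the screwdriver at (262,145) and the phone at (343,138). I'll zoom in.

```bash
cat > h.py <<'E'
from station import *
import cv2,numpy as np
from scipy.spatial.transform import Rotation as R
np.set_printoptions(precision=4,suppress=True)
def rotm(q): return R.from_quat([q[1],q[2],q[3],q[0]]).as_matrix()
def camT(name,pos=None,q=None):
    ci=camera_info(name)
    if name!="wrist": return ci["intrinsics"],np.array(ci["T"])
    T=np.eye(4);T[:3,:3]=rotm(q);T[:3,3]=pos
    return ci["intrinsics"],T@np.array(ci["tool_from_camera"])
def ray(K,T,uv,z):
    uv=np.atleast_2d(np.array(uv,float))
    d=np.c_[(uv[:,0]-K[0,2])/K[0,0],-(uv[:,1]-K[1,2])/K[1,1],-np.ones(len(uv))]@T[:3,:3].T
    o=T[:3,3]; s=(z-o[2])/d[:,2]
    return o+d*s[:,None]
def proj(K,T,p):
    p=np.atleast_2d(np.array(p,float)); c=(p-T[:3,3])@T[:3,:3]
    return np.c_[K[0,2]+K[0,0]*c[:,0]/-c[:,2],K[1,2]-K[1,1]*c[:,1]/-c[:,2]]
def quat(yaw):
    # tool pointing down; tool x axis at world angle yaw
    x=np.array([np.cos(yaw),np.sin(yaw),0]);z=np.array([0,0,-1.]);y=np.cross(z,x)
    q=R.from_matrix(np.c_[x,y,z]).as_quat(); return [q[3],q[0],q[1],q[2]]
E
python3 - <<'E'
from h import *
im=cv2.imread("pics/top0.png")
c=[im[165:260,100:172],im[185:260,205:272],im[195:260,330:392]]
o=np.hstack([cv2.resize(x,(260,380),interpolation=cv2.INTER_CUBIC) for x in c])
cv2.imwrite("pics/zoom0.png",cv2.convertScaleAbs(o,alpha=1.6))
K,T=camT("top")
for n,uv,z in [("block",(150,247),.03),("inc_far",(122,177),.008),("gauge",(236,222),.02),("stock",(360,227),.01)]: print(n,ray(K,T,uv,z))
E
```

```text
block [[0.4261 0.2444 0.03  ]]
inc_far [[0.6093 0.3281 0.008 ]]
gauge [[0.4869 0.0322 0.02  ]]
stock [[ 0.4717 -0.2849  0.01  ]]
```

View pics/zoom0.png

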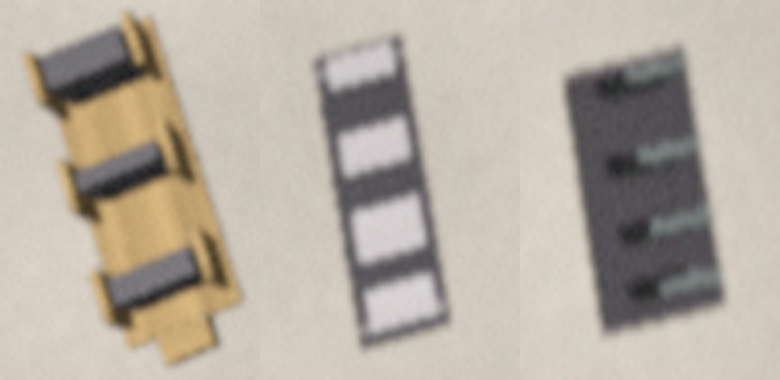

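```bash
python3 - <<'E'
from h import *
yaw=.43
P=np.array([.47,.265,.15]); ty=np.array([np.sin(yaw),-np.cos(yaw),0])
print(get_time())
move_pose(list(P+.0818*ty),quat(yaw))
print(get_time(),get_joint_pos())
p,q=get_tcp_pos(),get_ee_rot()
im=read_camera("wrist"); np.savez("w1.npz",p=p,q=q); cv2.imwrite("pics/w1.png",im[:,:,::-1]); print(p,q)
cv2.imwrite("pics/w1z.png",cv2.resize(im[20:220,80:440,::-1],None,fx=2.2,fy=2.2,interpolation=cv2.INTER_CUBIC))
E
```

```text
0.15
2.0833 [ 0.3408  0.3977  1.8734  0.0002  0.8701 -0.0905]
[0.504  0.1914 0.1501] [-0.0001  0.9768  0.2139  0.0002]
```

View pics/w1.png

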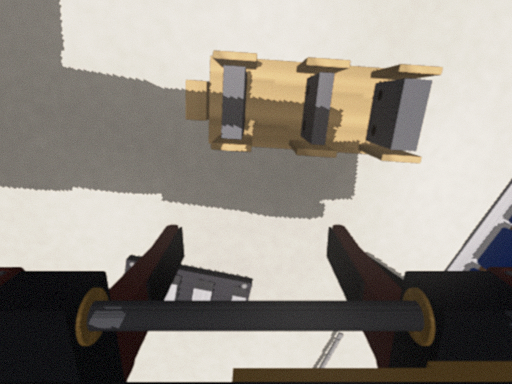

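View pics/w1z.png

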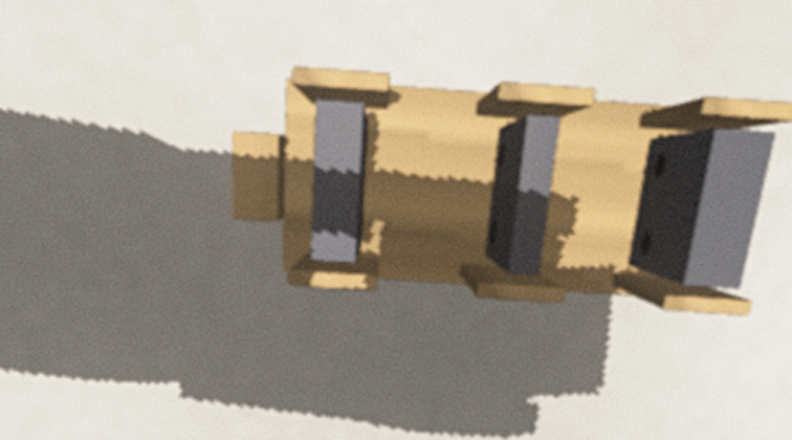

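Zoomed wrist view: spacer 1's top face has corners at about (317,99), (364,102), (355,263) and (310,260). The other two top faces are at about (532,194) and (728,208).

```bash
python3 - <<'E'
from h import *
w=np.load("w1.npz"); K,T=camT("wrist",w["p"],w["q"])
z2=lambda a: np.array(a,float)/2.2+np.array([80,20])
C=[]
for n,c in {"s1":[(317,99),(364,102),(355,263),(310,260)],"s2":[(524,115),(559,116),(538,274),(505,270)],"s3":[(712,127),(774,133),(738,289),(686,285)]}.items():
    P=ray(K,T,z2(c),.068)[:,:2]; C.append(P.mean(0))
    a=(P[1]+P[2]-P[0]-P[3])/2; b=(P[0]+P[1]-P[2]-P[3])/2
    print(n,P.mean(0),"thick",np.linalg.norm(a),"width",np.linalg.norm(b),"yaw(b)",np.arctan2(-b[0],b[1]))
d=C[2]-C[0];print("pitch",np.linalg.norm(C[1]-C[0]),np.linalg.norm(C[2]-C[1]),"yaw",np.arctan2(d[1],d[0]))
E
```

```text
s1 [0.4546 0.2572] thick 0.016622110756754186 width 0.05578190427166349 yaw(b) 0.3570292046044194
s2 [0.5206 0.2828] thick 0.012440591594052527 width 0.05480835013827475 yaw(b) 0.3654938225138969
s3 [0.5882 0.3081] thick 0.021151753302122236 width 0.05565704223550311 yaw(b) 0.38399230241261106
pitch 0.07084428664641582 0.07221259081664999 yaw 0.3639199453503525
```

```bash
python3 - <<'E'
from h import *
yaw=.366; x,y=.4546,.2572
t=get_time()
command_gripper(.55); print("g",get_time()-t,get_grip_width())
move_pose([x,y,.12],quat(yaw))
print(movel([x,y,.036],v=.12,until_force=10),get_tcp_pos(),get_ft_force())
command_gripper(0.0); print(get_grip_width()*88,get_ft_force(),get_tcp_pos(),get_time())
E
```

```text
g 0.7749999999999999 0.5497228383681831
False [0.4552 0.2572 0.0365] [-0.8658  0.566  -0.035 ]
16.832778710981795 [-0.8335  0.6542  3.4593] [0.4546 0.2573 0.0362] 4.7917
```

```bash
python3 - <<'E'
from h import *
movel([.4546,.2573,.15],v=.2)
yaw=.22
P=np.array([.487,.032,.15]); ty=np.array([np.sin(yaw),-np.cos(yaw),0])
move_pose(list(P+.0818*ty),quat(yaw)); wait(.2)
p,q=get_tcp_pos(),get_ee_rot()
im=read_camera("wrist"); np.savez("w2.npz",p=p,q=q); cv2.imwrite("pics/w2.png",im[:,:,::-1]); print(p,q,get_grip_width()*88,get_ft_force(),get_time())
cv2.imwrite("pics/w2z.png",cv2.resize(im[50:170,150:350,::-1],None,fx=4,fy=4,interpolation=cv2.INTER_CUBIC))
E
```

```text
[ 0.505  -0.0467  0.1499] [-0.0001  0.9939  0.1107 -0.    ] 16.9129966721095 [-0.3785  0.3764 -0.4066] 6.9417
```

View pics/w2.png

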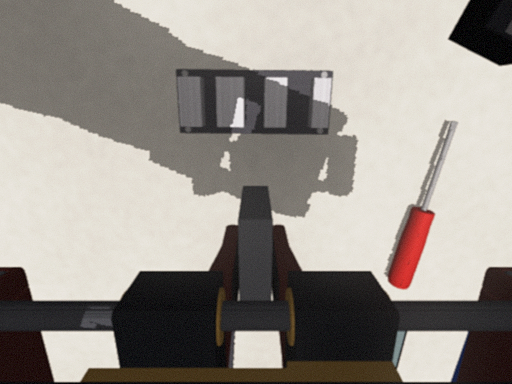

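View pics/w2z.png

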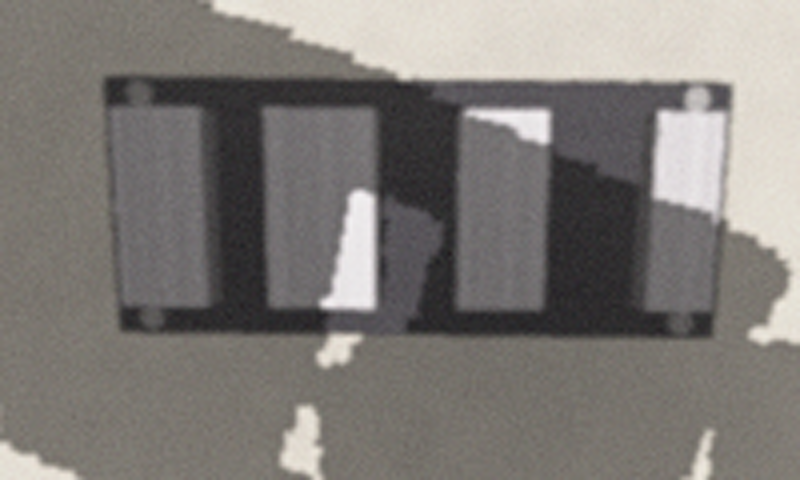

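The gauge's rib tops are clear in the zoom: slot 1 spans about x 208–265 and slot 2 about 378–459, with rows 107–310. The held spacer's lower edge shows at (242–268,186) in the full picture. I'll measure these edges to sub-pixel accuracy.

```bash
python3 - <<'E'
from h import *
w=np.load("w2.npz"); K,T=camT("wrist",w["p"],w["q"])
z4=lambda a: (np.array(a,float)+.5)/4-.5+np.array([150,50])
E={ "r1L":[(109,106),(124,308)],"r1R":[(203,106),(212,306)],"r2L":[(262,106),(268,308)],"r2R":[(378,107),(377,309)],"r3L":[(462,108),(456,310)],"r3R":[(551,108),(545,311)],"r4L":[(654,109),(645,312)],"r4R":[(726,113),(713,311)]}
Q={k:ray(K,T,z4(v),.030)[:,:2] for k,v in E.items()}
for k,v in Q.items(): d=v[0]-v[1]; print(k,v.mean(0),"len",np.linalg.norm(d),"yaw",np.arctan2(-d[0],d[1]))
m=np.array([v.mean(0) for v in Q.values()]); 
c=np.polyfit(m[:,0],m[:,1],1); yaw=np.arctan(c[0]); print("yaw",yaw)
u=np.array([np.cos(yaw),np.sin(yaw)])
s=m@u
print("slots w",s[2]-s[1],s[4]-s[3],s[6]-s[5])
for i,(a,b) in enumerate([(1,2),(3,4),(5,6)]): print("step",i+1,(m[a]+m[b])/2)
print("pitch",(s[3]+s[4]-s[1]-s[2])/2,(s[5]+s[6]-s[3]-s[4])/2, "total",s[-1]-s[0])
# spacer in hand: edges at row ~200 (front narrow edge face)
im=cv2.imread("pics/w2.png"); g=im.mean(2)
for r in (184,186,188,190,195,200): print(r,g[r,236:276].astype(int))
# predicted image of spacer bottom/front corners if centred in tool
Tt=np.eye(4);Tt[:3,:3]=rotm(w["q"]);Tt[:3,3]=w["p"]
for zt in (.028,-.032):
  for x in (-.0085,.0085):
    print(zt,x,proj(K,T,(Tt@[x,-.028,zt,1])[:3]))
E
```

```text
r1L [0.4188 0.0175] len 0.04424369308574583 yaw 0.2225356989359618
r1R [0.4391 0.0223] len 0.04378587632232836 yaw 0.21485731200831684
r2L [0.452 0.025] len 0.04424662394936132 yaw 0.21332646834440255
r2R [0.4772 0.0304] len 0.04427333032474157 yaw 0.2054093598494536
r3L [0.4955 0.0343] len 0.04429994157280952 yaw 0.20005604632749105
r3R [0.5154 0.0387] len 0.044520750630085426 yaw 0.22264709076820322
r4L [0.5382 0.0436] len 0.04454594625078456 yaw 0.23278378167441016
r4R [0.554  0.0469] len 0.043477818219454484 yaw 0.22815186315407024
yaw 0.2130916739550386
slots w 0.013166515994380679 0.018684346567679033 0.023298374328668325
step 1 [0.4456 0.0236]
step 2 [0.4863 0.0324]
step 3 [0.5268 0.0412]
pitch 0.04170313612567958 0.04141629310425207 total 0.13829454837026345
184 [115 115 118 118 114 121 121 122 118 118 120 116 116 117 115 117 120 116
 119 115 119 116 120 116 114 117 111 110 120 116 115 112 118 124 113 112
 111 115 112 117]
186 [113 117 117 126 123 118 108  78  67  60  61  58  60  60  66  59  60  58
  63  63  59  60  58  59  62  63  62  60  62  61  63  79  93 119 120 116
 114 118 117 117]
188 [115 116 112 116 121 115  93  57  45  48  49  51  50  51  54  52  48  49
  51  51  51  46  46  45  48  48  44  47  51  41  46  59  91 116 121 117
 116 114 115 111]
190 [115 112 117 119 119 103  77  58  50  55  54  52  51  47  50  50  48  47
  49  53  50  46  51  51  50  48  48  42  48  53  50  55  87 110 112 120
 120 119 116 116]
195 [114 114 114 119 112  89  54  54  51  50  53  49  57  44  50  52  52  51
  53  52  53  52  50  56  46  49  51  51  51  45  50  51  62  97 120 117
 116 118 118 114]
200 [220 222 224 215 173  88  48  54  55  50  55  53  52  50  50  53  56  51
  53  49  51  50  54  53  48  49  47  50  47  50  55  46  47  64  96 114
 118 118 114 118]
0.028 -0.0085 [[242.4    185.6828]]
0.028 0.0085 [[267.7123 185.677 ]]
-0.032 -0.0085 [[237.2748 220.2483]]
-0.032 0.0085 [[272.9889 220.2392]]
```

```bash
python3 - <<'E'
from h import *
yaw=.214
move_pose([.4456,.0236,.075],quat(yaw)); wait(.1)
print(get_tcp_pos())
print(movel([.4456,.0236,.044],v=.025,until_force=6),get_tcp_pos(),get_ft_force(),get_ft_torque(),get_time())
wait(.3)
print(get_tcp_pos(),get_ft_force(),get_grip_width()*88)
p,q=get_tcp_pos(),get_ee_rot()
im=read_camera("scene"); cv2.imwrite("pics/s3.png",cv2.resize(im[140:240,210:330,::-1],None,fx=5,fy=5,interpolation=cv2.INTER_CUBIC))
E
```

```text
[0.4477 0.0234 0.0759]
True [0.4456 0.0236 0.0578] [-0.5447 -0.3115  4.157 ] [-0.0679  0.0546 -0.0135] 8.3417
[0.4455 0.0236 0.0578] [ 1.0775 -0.3629  4.1009] 16.60921681784688
```

View pics/s3.png

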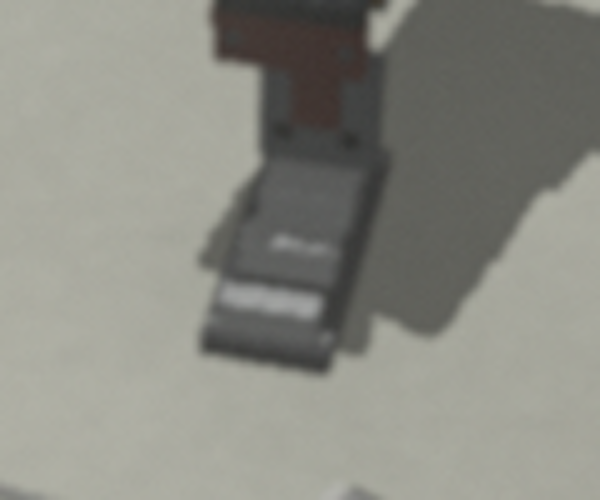

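The spacer stopped on the ribs of slot 1: TCP z is 0.0578, so its underside is at 30 mm. Next is slot 2.

```bash
python3 - <<'E'
from h import *
movel([.4456,.0236,.075],v=.08)
movel([.4863,.0324,.075],v=.1); wait(.3)
print(get_tcp_pos())
print(movel([.4863,.0324,.0365],v=.025,until_force=8),get_tcp_pos(),get_ft_force(),get_ft_torque(),get_time(),get_grip_width()*88)
E
```

```text
[0.4858 0.0323 0.075 ]
True [0.4863 0.0324 0.0399] [0.2575 0.5148 5.4764] [-0.076   0.1096 -0.0282] 11.1917 16.60021095376062
```

It went fully home in slot 2: TCP z is 0.0399, so the underside is at 12 mm, and the force shows contact. I'll release it, back off and check.

```bash
python3 - <<'E'
from h import *
command_gripper(.5); wait(.2); print(get_ft_force(),get_tcp_pos())
movel([.4863,.0324,.14],v=.2)
yaw=.214
ty=np.array([np.sin(yaw),-np.cos(yaw),0])
movel(list(np.array([.4863,.0324,.14])+.0818*ty),v=.2); wait(.2)
p,q=get_tcp_pos(),get_ee_rot()
im=read_camera("wrist"); np.savez("w4.npz",p=p,q=q); print(p,q,get_time())
cv2.imwrite("pics/w4.png",cv2.resize(im[30:180,150:350,::-1],None,fx=4,fy=4,interpolation=cv2.INTER_CUBIC))
E
```

```text
[-0.1956  0.5538 -0.2728] [0.4856 0.0324 0.0394]
[ 0.5032 -0.0465  0.1397] [-0.0002  0.9942  0.1073 -0.0016] 13.4667
```

View pics/w4.png

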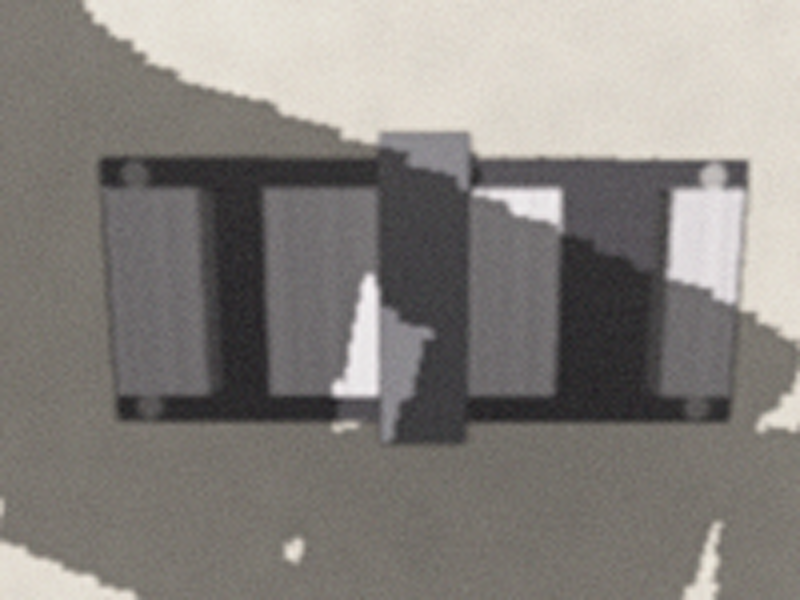

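The spacer stands free in slot 2. Its top face has zoom corners at (380,132), (469,133), (466,443) and (380,443).

```bash
python3 - <<'E'
from h import *
w=np.load("w4.npz"); K,T=camT("wrist",w["p"],w["q"])
P=ray(K,T,(np.array([(380,132),(469,133),(466,443),(380,443)])+.5)/4-.5+[150,30],.072)[:,:2]
a=(P[1]+P[2]-P[0]-P[3])/2; b=(P[0]+P[1]-P[2]-P[3])/2
c=P.mean(0); print(c,np.linalg.norm(a),np.linalg.norm(b),np.arctan2(-b[0],b[1]))
yaw=.214-np.pi/2
print(inverse_kinematics([*c,.14],quat(yaw)))
command_gripper(1.0)
move_pose([*c,.12],quat(yaw)); wait(.3); print(get_tcp_pos(),get_time())
print(movel([*c,.04],v=.1,until_force=8)); wait(.2); print(get_tcp_pos(),get_ft_force())
command_gripper(0.0); print(get_grip_width()*88,get_ft_force(),get_ft_torque(),get_tcp_pos(),get_time())
E
```

```text
[0.4861 0.0326] 0.016350887432986058 0.05546423649117781 0.210450521033812
[ 0.0426  0.3473  1.9903 -0.      0.804   1.3994]
[0.4862 0.0325 0.12  ] 16.1167
False
[0.4866 0.0327 0.0406] [ 0.1012 -0.2024  0.7294]
56.35255621684789 [-0.2151 -0.3561  0.4692] [-0.0492  0.168  -0.0565] [0.4861 0.0326 0.04  ] 17.8667
```

```bash
python3 - <<'E'
from h import *
movel([.4861,.0326,.16],v=.15); print(get_grip_width()*88,get_ft_force())
yaw=.15-np.pi/2
P=np.array([.475,-.285,.16]); ty=np.array([np.sin(yaw),-np.cos(yaw),0])
move_pose(list(P+.0818*ty),quat(yaw)); wait(.3)
p,q=get_tcp_pos(),get_ee_rot()
im=read_camera("wrist"); np.savez("w5.npz",p=p,q=q); cv2.imwrite("pics/w5.png",im[:,:,::-1]); print(p,q,get_grip_width()*88,get_ft_force(),get_time())
cv2.imwrite("pics/w5z.png",cv2.resize(im[30:180,160:350,::-1],None,fx=4,fy=4,interpolation=cv2.INTER_CUBIC))
E
```

```text
55.62405628902757 [-0.535  -0.6018 -1.156 ]
[ 0.3946 -0.2966  0.16  ] [-0.      0.7585 -0.6516  0.    ] 55.41445530108609 [-0.1585  0.0274 -1.0105] 20.4583
```

View pics/w5.png

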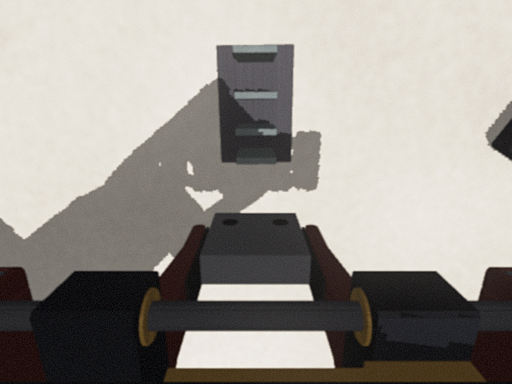

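View pics/w5z.png

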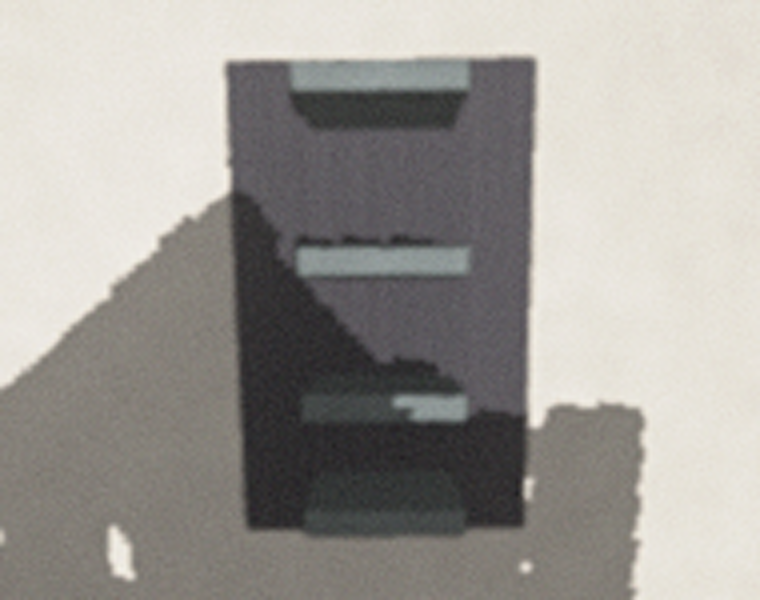

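The stock's partition tops show from the +x end downward at zoom rows about 62–92 (p4), 248–276 (p3), 394–422 (p2) and 512–534 (p1). Bay 2 lies between p3 and p2. The held spacer is seen level in the jaws.

```bash
python3 - <<'E'
from h import *
w=np.load("w5.npz"); K,T=camT("wrist",w["p"],w["q"])
E={"p4":[(290,62),(470,60),(468,92),(292,92)],"p3":[(297,248),(470,247),(470,276),(297,277)],"p2":[(302,395),(467,393),(467,421),(302,422)],"p1":[(305,512),(466,511),(466,535),(305,534)]}
M={}
for k,c in E.items():
    P=ray(K,T,(np.array(c)+.5)/4-.5+[160,30],.067)[:,:2]; M[k]=P.mean(0)
    d=(P[0]+P[3]-P[1]-P[2])/2; e=(P[0]+P[1]-P[2]-P[3])/2
    print(k,P.mean(0),"len",np.linalg.norm(d),"th",np.linalg.norm(e),"yaw",np.arctan2(-d[0],d[1]))
d=M["p4"]-M["p1"]; yaw=np.arctan2(d[1],d[0]); u=np.array([np.cos(yaw),np.sin(yaw)]); print("yaw",yaw)
print("gaps",[ (M[a]-M[b])@u-.006 for a,b in (("p2","p1"),("p3","p2"),("p4","p3"))])
print("bay2",(M["p2"]+M["p3"])/2)
# base outline at z .008
B=ray(K,T,(np.array([(228,63),(535,58),(524,526),(248,527)])+.5)/4-.5+[160,30],.008)[:,:2]
print("base centre",B.mean(0),B)
# spacer in hand prediction, offset bottom .028
Tt=np.eye(4);Tt[:3,:3]=rotm(w["q"]);Tt[:3,3]=w["p"]
for yy,zt in ((-.0085,.028),(-.0085,-.032),(.0085,.028)):
  for x in (-.028,.028): print(x,yy,zt,proj(K,T,(Tt@[x,yy,zt,1])[:3]))
im=cv2.imread("pics/w5.png")[200:300,180:330]
cv2.imwrite("pics/w5h.png",cv2.resize(im,None,fx=5,fy=5,interpolation=cv2.INTER_CUBIC))
E
```

```text
p4 [ 0.5143 -0.2776] len 0.03511618093532897 th 0.005560055850268956 yaw 0.1562571451642394
p3 [ 0.48   -0.2836] len 0.035644226379112576 th 0.005672798404013131 yaw 0.15664757516508968
p2 [ 0.4509 -0.2882] len 0.0352236071374556 th 0.005774644552471393 yaw 0.16005960022940532
p1 [ 0.4263 -0.2922] len 0.03537813494156831 th 0.005117662545622328 yaw 0.15108156318552232
yaw 0.16439080324665115
gaps [np.float64(0.01891051081555157), np.float64(0.023539785629914024), np.float64(0.028751780121823584)]
bay2 [ 0.4655 -0.2859]
base centre [ 0.4705 -0.2852] [[ 0.5208 -0.2393]
 [ 0.5331 -0.3127]
 [ 0.4199 -0.3314]
 [ 0.4083 -0.2575]]
-0.028 -0.0085 0.028 [[215.1445 212.0414]]
0.028 -0.0085 0.028 [[296.2371 212.0245]]
-0.028 -0.0085 -0.032 [[199.4271 255.6473]]
0.028 -0.0085 -0.032 [[312.5744 255.6217]]
-0.028 0.0085 0.028 [[216.1115 234.5146]]
0.028 0.0085 0.028 [[295.2422 234.4974]]
```

View pics/w5h.png

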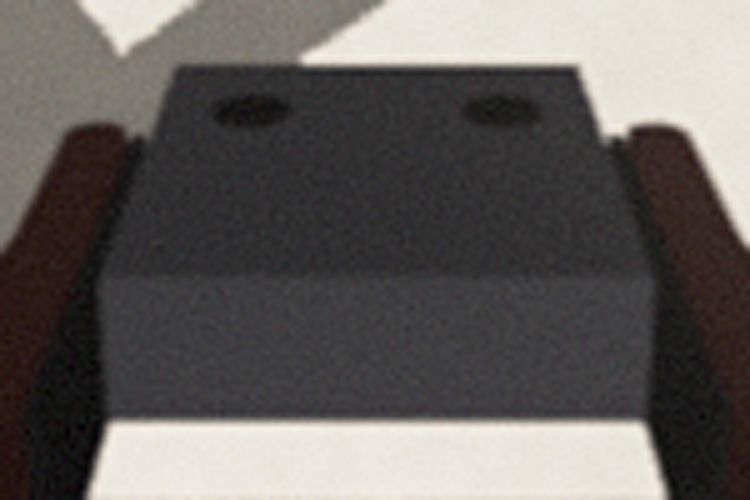

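```bash
python3 - <<'E'
from h import *
yaw=.16-np.pi/2; x,y=.4658,-.2859
move_pose([x,y,.125],quat(yaw)); wait(.4); print(get_tcp_pos(),get_ft_force())
print(movel([x,y,.0325],v=.04,until_force=5)); print(get_tcp_pos(),get_ft_force(),get_ft_torque(),get_time(),get_grip_width()*88)
p,q=get_tcp_pos(),get_ee_rot()
im=read_camera("wrist"); cv2.imwrite("pics/w6.png",im[:,:,::-1])
im=read_camera("scene"); cv2.imwrite("pics/s6.png",cv2.resize(im[100:190,110:210,::-1],None,fx=6,fy=6,interpolation=cv2.INTER_CUBIC))
E
```

```text
[ 0.4655 -0.2862  0.1255] [-0.6053  0.4729 -0.8378]
True
[ 0.4658 -0.2859  0.036 ] [-1.0318  0.2078  4.1268] [-0.0347  0.2658 -0.0311] 23.2833 55.68226258931918
```

View pics/w6.png

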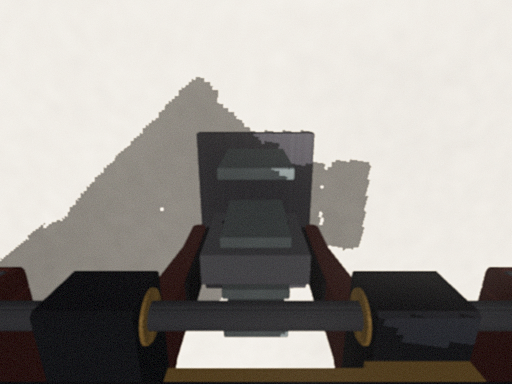

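View pics/s6.png

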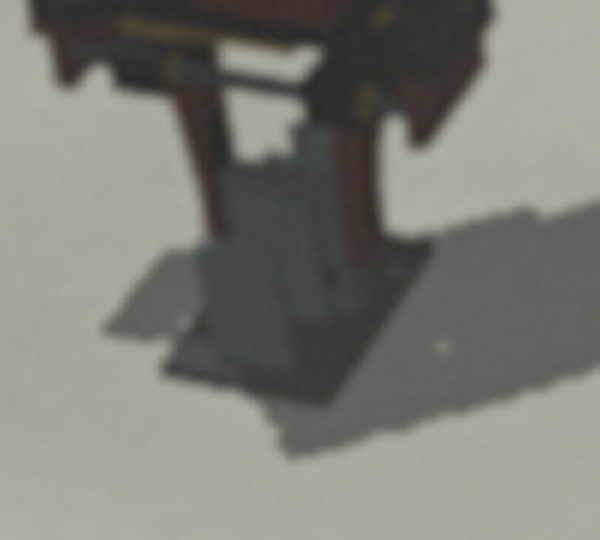

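The spacer is on the bay floor: TCP z is 0.0360, so the underside is at 8 mm. I'll release it and look from above.

```bash
python3 - <<'E'
from h import *
yaw=.16-np.pi/2; x,y=.4658,-.2859
command_gripper(1.0); wait(.1); print(get_ft_force())
movel([x,y,.16],v=.15)
ty=np.array([np.sin(yaw),-np.cos(yaw),0])
movel(list(np.array([x,y,.16])+.0818*ty),v=.2); wait(.3)
p,q=get_tcp_pos(),get_ee_rot()
im=read_camera("wrist"); np.savez("w7.npz",p=p,q=q); print(p,q,get_time())
cv2.imwrite("pics/w7z.png",cv2.resize(im[30:180,160:350,::-1],None,fx=4,fy=4,interpolation=cv2.INTER_CUBIC))
im=read_camera("top"); cv2.imwrite("pics/top7.png",im[:,:,::-1])
E
```

```text
[ 0.4469  0.6039 -0.0196]
[ 0.3858 -0.2988  0.1599] [ 0.0001  0.7616 -0.648  -0.0008] 26.0583
```

View pics/w7z.png

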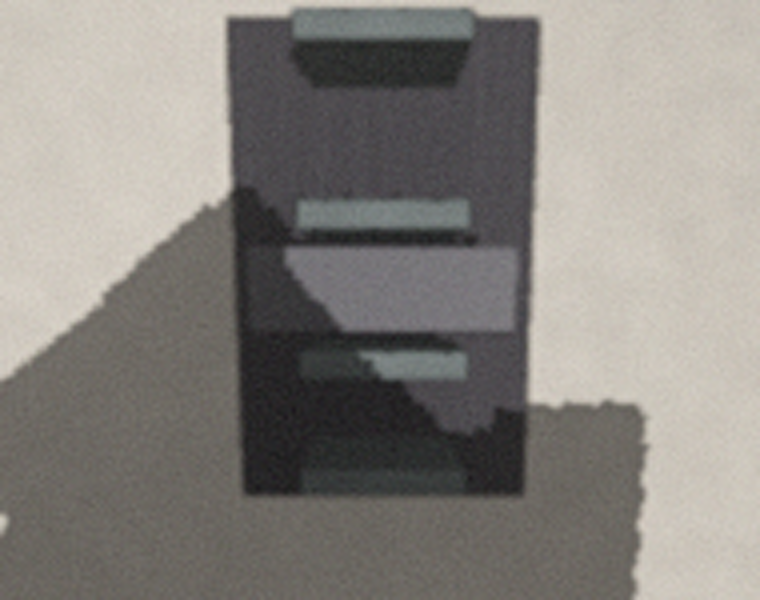

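View pics/top7.png

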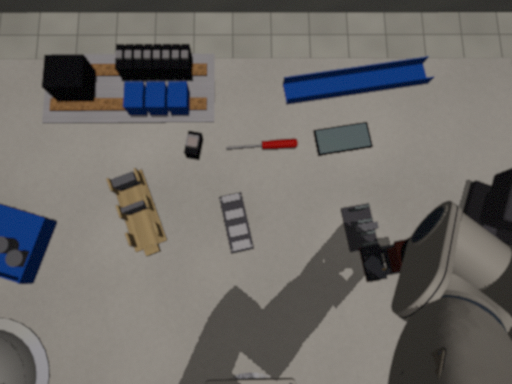

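Spacer stands in bay 2 with gaps of about 17 and 20 zoom pixels to the partitions (about 0.3–0.4 mm off centre) and centred lengthwise. The other two spacers and the bystanders look unmoved.

```bash
python3 -c "
from station import *
print(get_time(),get_ft_force()); job_done()"
```

```text
26.1083 [-0.06154341 -0.07906297  1.20739792]
the job is handed in; nothing more can be done
```

I sized the first-place spacer at about 17 mm and left it standing in the stock rack's middle bay. I handed the job in at 26.1 s of the 58 s allowed.

- **Sizing:** In the 13.6 mm slot the spacer came to rest on the ribs, with its underside at 30 mm. It then entered the 18.6 mm slot and went fully home, with its underside at 12 mm. I let go there, and a camera view confirmed it stood free in that slot.
- **Placing:** I picked it up again by its narrow edges; the jaws read about 56 mm. I lowered it into bay 2 and opened the jaws only after contact, with the underside at the 8 mm floor.
- **Last checks:** The final wrist picture shows it upright, centred along the bay, and about 0.3–0.4 mm off centre between the partitions. The top view shows the other two spacers still in the rack and the relay, screwdriver and phone apparently unmoved.
- **Small disagreement:** While I carried it to the bay, the held spacer's lower edge appeared about 1 pixel (under 1 mm) off the prediction, perhaps a slight tilt. I saw no tilt in the final picture.

No check failed. The robot was clear of everything when I handed the job in.

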